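# Test a sprayer spring on the lever tester

### The job

Check the sprayer spring on the hand-lever tester: stand it upright in the round recess of the weighing pan and let go, then bring the lever down onto it until the lever's foot just bears on the steel gauge block that sets the test height, gently, without leaning hard on the block or shifting it, and pause there a moment. Leave the lever down on the block with the spring compressed, then slide the black marker on the scale to stand level with the needle, and let go of everything.

Things in the scene. Friction and masses are not known exactly. Their poses are not given: they have to be found in the camera images.
- tester: Grey tester with a base plate 235 x 120 x 16 mm. Origin on the table at the plate's underside, about its middle; z up. Its x axis points from the handle end of the lowered lever to the hinge. The lever, gauge block and pan lie along its line y = 0; a white scale box 190 (x) x 50 (y) mm, 45 mm high, is at its +y side, centred at y = 125 mm.
- pan_seat (a point): Centre of the floor of the round recess in the steel weighing pan, 30 mm above the table, at tester x = -30 mm. Recess 39 mm across, its rim 4 mm high and 49 mm across outside. The pan sinks on a scale spring by 0.4 mm per N, at most 10 mm.
- spring_mid (a point): Sprayer spring on a white telescopic guide, standing loose and upright, 60 mm tall, about 62 g; this point is on its axis half-way up (30 mm above its foot); z along its axis. Foot disc 34 mm across, 6 mm high; coil 27 mm across, rigid to grip up to 30 mm; cap 29 mm across, 8 mm thick, at the top. The cap yields from 0.8 N on, 0.4 N per mm, at most 21 mm.
- lever: Steel hand lever, a bar 16 mm wide, 12 mm deep. Origin on its hinge axis, parallel to tester y, 90 mm above the table at tester x = 90 mm. Lowered it is level and reaches along its own -x; its x axis is then tester x. It starts about upright. A cross roller under it, 120 mm from the hinge, presses the spring; another, 165 mm from it, is the foot for the gauge block. Both reach 18 mm under the bar's middle.
- handle (a point): Middle of the black cross handle at the lever's end, a round bar 16 mm thick, 120 mm long along tester y, 200 mm from the hinge. The lever bar meets it in its middle; each half is free from 8 to 60 mm to either side. Moving it towards tester -x and down lowers the lever. A stiff hinge (about 0.8 N m, or 4 N at the handle) keeps the lever wherever it is left.
- lever_foot (a point): Lowest point, with the lever level, of the foot roller under the lever, 165 mm from the hinge and 18 mm under the bar's middle; it touches the gauge block's top when the lever is down.
- gauge: Loose plain steel gauge block 20 x 24 x 40 mm high, 140 g, standing on a dark pedestal between pan and handle at tester x = -75 mm; the pedestal's height differs from day to day by up to 12 mm. Origin in the centre of its underside. It is to stay where it stands; a few N on it from the lever show that it bears, more than 10 N is leaning too hard.
- gauge_top (a point): Centre of the gauge block's top face, 40 mm above the body's origin; z up. It is 66 to 78 mm above the table; at 72 mm the lever is level when its foot touches it.
- needle_tip (a point): Dark steel needle, 3 mm wide and 20 mm long across the scale, lying on the scale box's top on the side towards the lever; this point is on its middle line, 48 mm above the table. It slides along tester x, 15 mm towards +x for each mm that the pan sinks (6 mm per N on the pan).
- marker_mid (a point): Grip point in the black upright marker tab, 12 mm thick along tester x, 20 mm wide along y, its top 89.5 mm and this point 71 mm above the table (the scale box's top is at 45 mm). It slides only along tester x, with about 1.5 N of friction, and stays where left. It is level with the needle when both points have the same tester x.
- sprayer: Yellow spray bottle 205 mm tall with white trigger head, a bystander. Origin under its centre.
- jar: Clear jar 60 mm across, 80 mm tall with black lid, a bystander. Origin under its centre.
- can: Blue can 66 mm across, 170 mm tall, a bystander. Origin under its centre.
Mind the look-alikes: they are no part of the job. Leave any red look-alike of the part that bears spring_mid alone.

How it is judged (in metres and radians):
On the way, in this order (a step that is already met when the one before it is completed fails the run):
1. the spring stands upright in the pan's recess, released (horizontal distance between spring_mid and pan_seat below 0.004 m and z of spring_mid in the frame of pan_seat between 0.026 and 0.033 m and angle between spring_mid's own z axis and vertical below 0.1 rad and contact force between the fingers and spring below 0.05 N), for 0.3 s.
2. the lever compresses the spring and bears on the gauge block with more than 1.5 N (contact force between lever and gauge above 1.5 N and contact force between lever and spring above 2 N), for 0.2 s.
At the end, for the whole second after the job is handed in: Spring upright (0.1 rad) in the pan, within 4 mm of its centre, pressed by the lever (over 2 N); lever foot at most 1.5 mm above the gauge block; block upright, within 8 mm of where it was and 10 mm of the foot; marker level with the needle within 3 mm; all at rest (horizontal distance between spring_mid and pan_seat below 0.004 m and z of spring_mid in the frame of pan_seat between 0.026 and 0.033 m and angle between spring_mid's own z axis and vertical below 0.1 rad and contact force between lever and spring above 2 N and z of lever_foot in the frame of gauge_top below 0.0015 m and horizontal distance between lever_foot and gauge_top below 0.01 m and angle between gauge_top's own z axis and vertical below 0.05 rad and distance of gauge from where it was at the start of the episode below 0.008 m and x of marker_mid in the frame of needle_tip between -0.003 and 0.003 m and linear speed of each of spring, lever below 0.02 m/s); the robot touches nothing.
It fails at once if the lever bears on the gauge block with more than 10 N (contact force between lever and gauge above 10 N).
It fails at once if the spray bottle, the jar or the can is pushed more than 20 mm (distance of any of sprayer, jar, can from where it was at the start of the episode above 0.02 m).
It also fails if it takes over 72 s, if anything falls off the work surface, if the arm or the gripper's body presses on something with over 40 N, if the wrist force passes 120 N, or if a joint passes its speed limit or range.

### The arm

A 6-joint arm with a two-finger parallel gripper is mounted at the origin on the work surface. World frame = base frame: x ahead of the robot, y to its left, z up, the work surface at z = 0. Lengths are in mm, angles in rad, forces in N, time in s.
With the tool pointing down it reaches from about 275 to 1000 mm from the base axis. Payload 8.4 kg.
Tool frame: the origin (TCP) lies on the centre line of the jaws, within the pads' length; the fingertips stand r.tip_reach ahead of it and the grasp point (between the pads) lies 11 mm behind it (r.tip_reach is the distance from the TCP to the fingertips, in mm); z points along the fingers, y is the line along which they close (so a half turn about z gives the same grasp; the last joint's range is limited). The gripper opens to 85 mm and grips with 20 to 120 N. Pads are 22 mm wide; open, the fingers measure 114 mm over their backs; the gripper's body (76 mm by 85 mm) begins 54 mm behind the grasp point. The pads swing forward as they close: fully open they stand 13 mm farther back than shut.
Start: joints at [-1.254, 0.353, 1.633, -0, 1.155, -0.002], TCP at [195.891, -593.511, 239.281] pointing down, gripper open.
Joint ranges: [-2.63, 2.63], [-0.92, 2.1], [0.06, 2.66], [-1.3, 4.44], [0, 2.69], [-3.02, 3.02]. Speed limits (rad/s): [2.22, 2.22, 2.79, 3.14, 3.14, 3.14].

### API

Orientations are given as [roll, pitch, yaw] about the fixed x, y, z axes, in that order (R = Rz(yaw) Ry(pitch) Rx(roll)).
In Python, from rig import r gives the robot as it stands.
- The arm moves only by the tool carry_out, never from a script. Its argument "targets" is a list of rows, each an object with "dp": the shift along the tool's x, y, z in mm, a list of three; "yaw": the turn about the tool's z in degrees. A call has 1 to 12 rows; each row is the pose to reach, as a shift and turn from the pose commanded when the call began, along the tool's axes at that moment; what a row does not reach only later rows make up. A row lasts 1/8 s, in which the tool goes at most 62.5 mm and 10.7 degrees, less where a joint would pass 70% of its speed; a pose out of reach is approached as far as the arm can. A call with a gripper value outside its range is refused whole. "fingers" is the opening, from -1 (shut) to 1 (fully open), so that 0 is half open, set as the call begins (left out, the last holds). The fingers move at their own pace and stop on an object; "grip_force" is the grip in N (left out, the last holds). Time passes only in rows, so rows that repeat a pose let the fingers close. It gives the time, the measured TCP pose, the force, the opening and the grip force at its end, in the units of the state.
- r.sense(): the state, without advancing time (a new reading comes with each control period).
- r.grab_frame(name): name is "side" or "top"; returns the picture (384x512x3 uint8, red, green, blue); there is no depth.
- r.get_calibration(name): a dict with "fx", "fy", "cx", "cy" (pixels), "dist_coeffs" ([k1, k2, p1, p2, k3] as OpenCV has them; the pictures are not rectified), "rvec" (rotation vector, rad) and "tvec" (3), from world to camera coordinates, as OpenCV has them. Camera axes: x right, y down, z forward; pixel columns grow to the right and rows downward; lengths in mm; the calibration is good to about 2 mm. A picture is of the moment at which its call begins. get_calibration takes no time and is no camera call.
- r.sign_off(): hands the job in; it is judged then, once.
The state is a dict: "clock": time; "qpos": joint angles; "qvel": joint speeds; "joint_efforts": joint torques, N m; "eef_pos": TCP position; "tcp_rot": TCP orientation; "contact_force": force on the tool from outside, world axes, zero at the start; "wrist_torque": the same for the moment, N m; "opening": opening from 0.0 (shut) to 1.0 (fully open); "grasp_force": force on a finger pad.
Only numpy, scipy, OpenCV 4.12 (cv2) and the standard library are available. Lean on these libraries where they do the work, as an engineer would, in place of code of your own. Each camera call takes 0.05 s, during which the arm holds its last target. There are 200 camera calls.

## Working session

There is one attempt and no reset: what is moved stays moved. The work goes in short steps, Python scripts to look and compute and a tool call to move; the robot and the scene stay as the last step left them, time stands still between calls to the robot, and variables do not carry over. Pictures are saved under pics/ and viewed, at most 10 in all, crops included, and the job is handed in when it is done.

Besides the shell and the picture viewer there is one more tool, called by a JSON object that holds its "op" and its "data". carry_out: Moves the arm, as the interface text tells. Its arguments: {"type":"object","properties":{"targets":{"type":"array","items":{"type":"object","properties":{"dp":{"type":"array","items":{"type":"number"}},"yaw":{"type":"number"}}}},"fingers":{"type":"number"},"grip_force":{"type":"number"}},"required":["targets"]}

```bash
mkdir -p pics; ls; python3 - <<'E'
from rig import r
import cv2,numpy as np
print(r.sense(), r.tip_reach)
for n in("side","top"):
    f=r.grab_frame(n); cv2.imwrite(f"pics/{n}0.png",f[:,:,::-1]); c=r.get_calibration(n)
    print(n,c); R=cv2.Rodrigues(np.array(c["rvec"]))[0]; print(-R.T@np.array(c["tvec"]).ravel())
E
```

```text
pics
{'clock': 0.0, 'qpos': array([-1.25440864e+00,  3.53671300e-01,  1.63415311e+00, -1.75350265e-05,
        1.15523769e+00, -2.37518686e-03]), 'qvel': array([-0.00049928, -0.00112124,  0.00048288, -0.00160174,  0.00062035,
       -0.00171326]), 'joint_efforts': array([-2.05852535e-03, -6.05252981e+01, -3.42082965e+01, -4.60428453e-05,
        9.14957636e-03, -1.35138919e-05]), 'eef_pos': array([ 195.7271248 , -593.04590968,  238.5391184 ]), 'tcp_rot': array([-3.14012318e+00,  1.25419776e-05,  3.18769974e-01]), 'contact_force': array([ 0.65079784,  0.03384464, -0.52669843]), 'wrist_torque': array([-0.00309327,  0.02943653, -0.06530802]), 'grasp_force': 0.0, 'opening': 0.9996143711016854} 8.0
side {'fx': 431.9101108195989, 'fy': 431.9101108195989, 'cx': 259.70702158195013, 'cy': 187.654510252551, 'dist_coeffs': array([0.03666656, 0.        , 0.        , 0.        , 0.        ]), 'rvec': array([ 2.23193039, -0.46564739,  0.22396349]), 'tvec': array([-506.42089628,  204.76058229, 1155.48865775])}
[ 156.73925264 -890.72269697  903.09963027]
top {'fx': 363.3553803687035, 'fy': 363.3553803687035, 'cx': 260.71127373623887, 'cy': 186.08663088646938, 'dist_coeffs': array([-0.02326791,  0.        ,  0.        ,  0.        ,  0.        ]), 'rvec': array([ 2.18549982, -2.21354353,  0.10901852]), 'tvec': array([ -38.46132533,  531.79501913, 1113.38457617])}
[ 452.18687691  -11.90644901 1148.60597908]
```

View pics/side0.png

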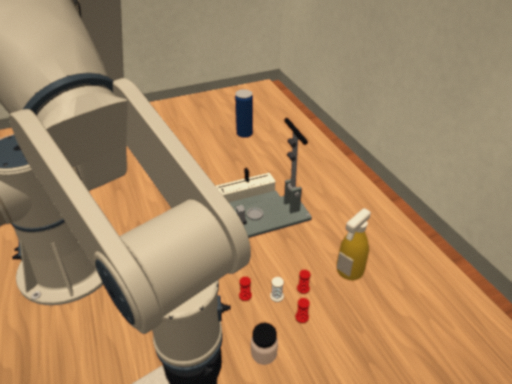

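View pics/top0.png

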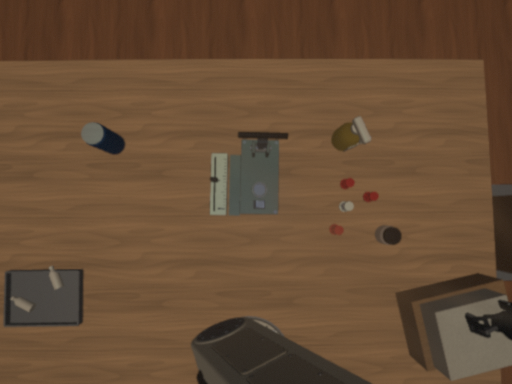

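The white spring is at top (346,206) and side (277,289). The red look-alikes are at top (347,183), (371,197) and (336,230), and side (245,289), (303,281) and (302,311). I choose the white one. The tester is at top (210-280,140-215), with its hinge away from the robot. One close crop to check the choice.

```bash
cat > h.py <<'E'
from rig import r
import cv2,numpy as np
C={n:r.get_calibration(n) for n in("side","top")}
def ray(n,uv):
    c=C[n];K=np.array([[c["fx"],0,c["cx"]],[0,c["fy"],c["cy"]],[0,0,1]])
    R=cv2.Rodrigues(np.array(c["rvec"]))[0]
    p=cv2.undistortPoints(np.array([[uv]],float),K,np.array(c["dist_coeffs"])).ravel()
    return -R.T@np.array(c["tvec"]).ravel(), R.T@np.array([p[0],p[1],1])
def onz(n,uv,z):
    o,d=ray(n,uv); return o+d*(z-o[2])/d[2]
def proj(n,P):
    c=C[n];K=np.array([[c["fx"],0,c["cx"]],[0,c["fy"],c["cy"]],[0,0,1]])
    return cv2.projectPoints(np.array(P,float).reshape(-1,1,3),np.array(c["rvec"]),np.array(c["tvec"]),K,np.array(c["dist_coeffs"]))[0].reshape(-1,2)
def tri(u1,u2):
    A=[];b=[]
    for n,u in(("side",u1),("top",u2)):
        o,d=ray(n,u);d=d/np.linalg.norm(d);M=np.eye(3)-np.outer(d,d);A.append(M);b.append(M@o)
    return np.linalg.lstsq(np.vstack(A),np.hstack(b),rcond=None)[0]
E
python3 - <<'E'
import cv2,numpy as np
t=cv2.imread("pics/top0.png");s=cv2.imread("pics/side0.png")
a=cv2.resize(t[120:260,200:400],None,fx=4,fy=4,interpolation=cv2.INTER_CUBIC)[:, :800]
cv2.imwrite("pics/c1.png",cv2.convertScaleAbs(a,alpha=1.6))
b=cv2.resize(s[110:330,210:370],None,fx=2.7,fy=2.7,interpolation=cv2.INTER_CUBIC)
b=cv2.resize(s[110:260,205:355],None,fx=4,fy=4,interpolation=cv2.INTER_CUBIC)
cv2.imwrite("pics/c2.png",cv2.convertScaleAbs(b,alpha=1.3))
E
```

```text
(no output)
```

View pics/c1.png

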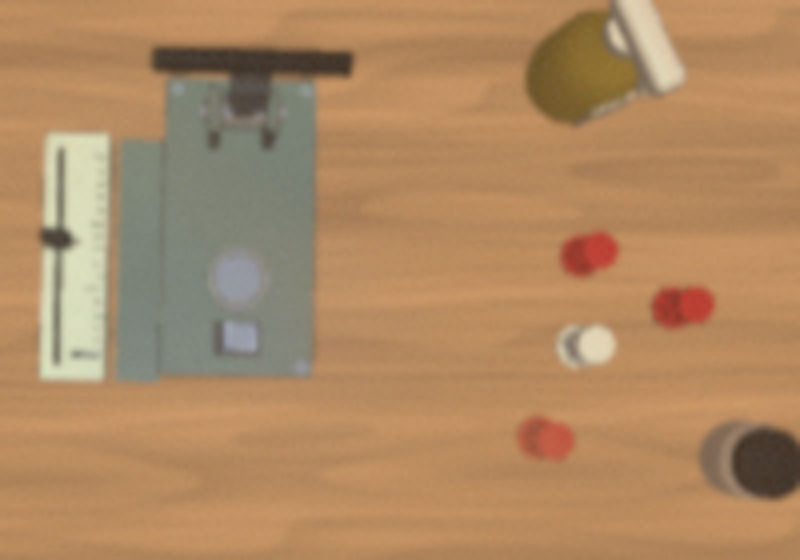

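View pics/c2.png

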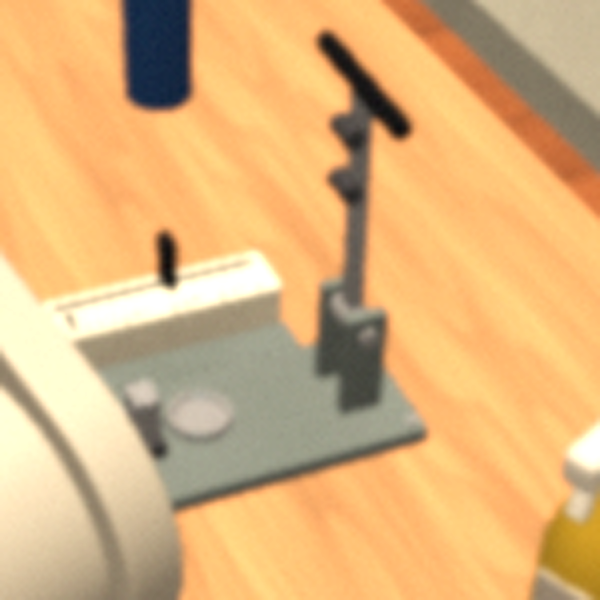

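The white spring's cap is at crop (597,345), clear of the three reds. The pan is at crop (238,278), the gauge top at (241,336), the scale needle at (85,354) and the marker at (57,238). The lever stands upright.

```bash
python3 - <<'E'
from h import *
f=lambda x,y:(200+(x+.5)/4-.5,120+(y+.5)/4-.5)
g=lambda x,y:(205+(x+.5)/4-.5,110+(y+.5)/4-.5)
t=cv2.imread("pics/top0.png");s=cv2.imread("pics/side0.png")
def blob(im,box,lo=(150,)*3):
    x0,x1,y0,y1=box;c=im[y0:y1,x0:x1].astype(int);m=(c.min(2)>lo[0])&(c.max(2)-c.min(2)<60)
    ys,xs=np.nonzero(m);return xs.mean()+x0,ys.mean()+y0,len(xs),xs.min()+x0,xs.max()+x0,ys.min()+y0,ys.max()+y0
print("spring top",blob(t,(330,360,195,218),(110,)),"side",blob(s,(266,290,270,306),(120,)))
p=lambda *a:np.round(onz(*a),1)
print("cap",p("top",f(597,345),60))
print("plate corners",[p("top",f(*q),16) for q in((167,78),(315,80),(312,375),(162,372))])
print("box corners",[p("top",f(*q),45) for q in((47,133),(109,133),(104,381),(40,381))])
print("pan",p("top",f(238,278),33),"side",p("side",g(201,416),33))
print("gauge",p("top",f(241,336),72),"tri",tri(g(141,390),f(240,337)))
print("needle",p("top",f(85,354),48),"marker top",p("top",f(57,238),89.5),"side marker top",p("side",g(166,236),89.5))
print("handle ends top", [tri(g(*a),f(*b)) for a,b in (((326,38),(155,58)),((404,131),(350,64)))])
print("jar",p("top",f(770,463),80),"sprayer",p("top",f(575,75),100))
E
```

```text
spring top (np.float64(348.4516129032258), np.float64(205.58064516129033), 31, np.int64(346), np.int64(351), np.int64(203), np.int64(208)) side (np.float64(276.77884615384613), np.float64(289.1826923076923), 208, np.int64(271), np.int64(282), np.int64(278), np.int64(300))
cap [ 465.4 -309.4   60. ]
plate corners [array([680.5,  13.6,  16. ]), array([ 678. , -103.2,   16. ]), array([445.7, -96.9,  16. ]), array([449.6,  19.8,  16. ])]
box corners [array([633. , 104.9,  45. ]), array([632.5,  57.7,  45. ]), array([443.5,  62.8,  45. ]), array([444.2, 111. ,  45. ])]
pan [521.  -39.8  33. ] side [516.6 -47.6  33. ]
gauge [475.5 -40.5  72. ] tri [474.27454661 -39.63739696  67.57703159]
needle [464.   76.7  48. ] marker top [548.3  93.2  89.5] side marker top [547.9  93.5  89.5]
handle ends top [array([637.28973838,  14.75661401, 287.94851905]), array([ 633.721132  , -102.72346486,  285.75576118])]
jar [ 376.1 -430.8   80. ] sprayer [ 663.6 -288.3  100. ]
```

{"op": "carry_out", "data": {"targets": [{"dp":[50,-27,0],"yaw":4},{"dp":[100,-54,0],"yaw":8},{"dp":[150,-81,0],"yaw":12},{"dp":[200,-108,15],"yaw":16},{"dp":[250,-135,40],"yaw":20},{"dp":[300,-162,70],"yaw":20},{"dp":[345,-185,89],"yaw":20},{"dp":[345,-185,89],"yaw":20},{"dp":[345,-185,89],"yaw":20}], "fingers": 0.4, "grip_force": 20}}

```text
clock: 1.23
eef_pos: [465.4, -309.7, 150.1]
tcp_rot: [-3.142, 0.001, -0.029]
contact_force: [-0.4, -0.1, -0.7]
opening: 0.701
grasp_force: 0.0
```

```bash
python3 - <<'E'
from h import *
s=r.sense();print(s["eef_pos"],s["tcp_rot"],s["clock"],s["opening"])
for n in("side","top"):
    f=r.grab_frame(n); cv2.imwrite(f"pics/{n}1.png",f[:,:,::-1])
print("side spring mid on z30",onz("side",(276.8,289.2),31))
a=cv2.imread("pics/side1.png")[130:330,190:390];b=cv2.imread("pics/top1.png")[120:270,200:400]
cv2.imwrite("pics/c3.png",np.hstack([cv2.resize(a,(400,400),interpolation=2),cv2.convertScaleAbs(cv2.resize(b,(400,300),interpolation=2),alpha=1.5) if 0 else cv2.copyMakeBorder(cv2.convertScaleAbs(cv2.resize(b,(400,300),interpolation=2),alpha=1.5),0,100,0,0,0)]))
E
```

```text
[ 465.35472141 -309.65562427  150.12748362] [-3.14153005e+00  6.81003905e-04 -2.92918839e-02] 1.225 0.7007624002098626
side spring mid on z30 [ 461.0112162  -313.39153393   31.        ]
```

View pics/c3.png

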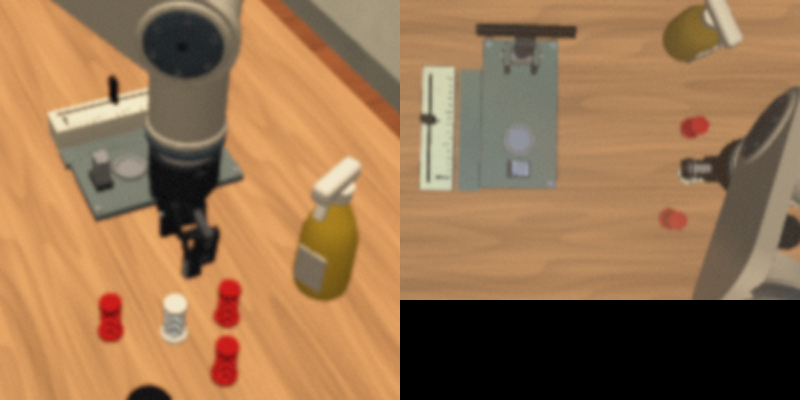

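The gripper is above the white spring: side crop (190,250) over the cap at (175,300). The pan is at (130,167). I'm cross-checking the two views.

```bash
python3 - <<'E'
from h import *
q=lambda x,y:(190+(x+.5)/2-.5,130+(y+.5)/2-.5)
print("side cap",onz("side",q(175,301),60),"foot",onz("side",q(174,334),4))
print("side pan",onz("side",q(130,167),32))
s=cv2.imread("pics/side1.png")
# white-spring columns per row; pan bright mask
for y in range(276,302,2):
    c=s[y,265:292].astype(int); m=np.nonzero((c.min(1)>95)&(c.max(1)-c.min(1)<70))[0]; print(y,m.min()+265 if len(m) else None,m.max()+265 if len(m) else None,end="; ")
a=cv2.resize(s[185:245,225:305],None,fx=10,fy=10,interpolation=cv2.INTER_CUBIC);b=cv2.resize(s[270:306,255:301],None,fx=8,fy=8,interpolation=cv2.INTER_CUBIC)
a[600-288:,800-368:]=b
P=lambda n,x:np.round(proj(n,x),1).tolist()
print("\nexpected spring foot/cap (465.4,-309.4):",P("side",[[465.4,-309.4,0],[465.4,-309.4,60]]),"pan",P("side",[[521,-40.7,34]]))
cv2.imwrite("pics/c4.png",a)
E
```

```text
side cap [ 463.14056778 -309.40462188   60.        ] foot [ 460.55675544 -315.9555282     4.        ]
side pan [517.30590701 -45.03677415  32.        ]
276 None None; 278 274 280; 280 272 282; 282 272 282; 284 272 282; 286 272 282; 288 272 282; 290 272 282; 292 271 282; 294 271 282; 296 271 282; 298 271 282; 300 273 280; 
expected spring foot/cap (465.4,-309.4): [[277.3, 295.1], [278.1, 279.9]] pan [[255.3, 211.5]]
```

View pics/c4.png

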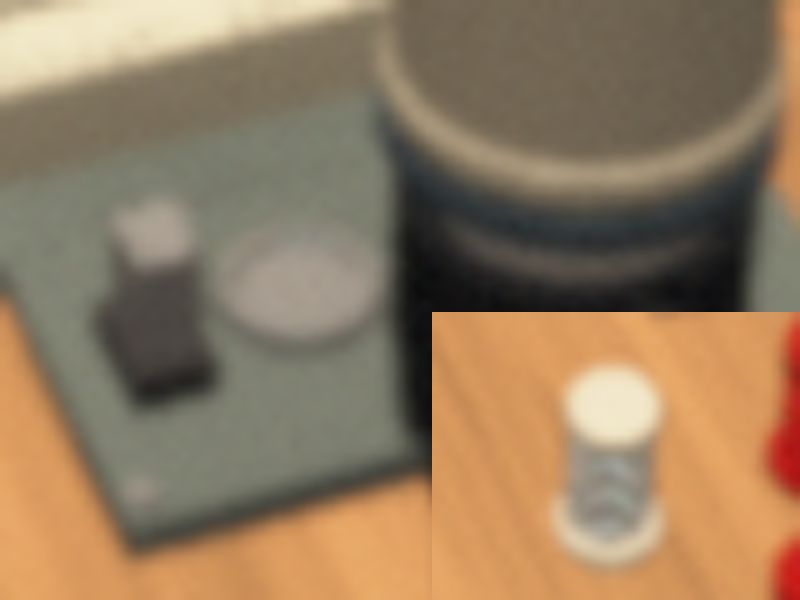

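The pan centre is at side (254.5,212.7) and the cap at (277.2,281.2). Both are offset the same way from the top view, about 1 px, so the spring-to-pan shift is consistent. Now grasping.

{"op": "carry_out", "data": {"targets": [{"dp":[-0.5,0.5,45]},{"dp":[-0.5,0.5,90]},{"dp":[-0.5,0.5,120]},{"dp":[-0.5,0.5,135]},{"dp":[-0.5,0.5,135]}]}}

```text
schema error: expected keys dp, yaw
```

{"op": "carry_out", "data": {"targets": [{"dp":[0,0,0]},{"dp":[0,0,0]},{"dp":[0,0,0]},{"dp":[0,0,0]},{"dp":[0,0,0]},{"dp":[0,0,0]},{"dp":[0,0,0]},{"dp":[0,0,0]}], "fingers": -1, "grip_force": 20}}

```text
schema error: expected keys dp, yaw
```

{"op": "carry_out", "data": {"targets": [{"dp":[-0.5,0.5,45],"yaw":0},{"dp":[-0.5,0.5,90],"yaw":0},{"dp":[-0.5,0.5,120],"yaw":0},{"dp":[-0.5,0.5,135],"yaw":0},{"dp":[-0.5,0.5,135],"yaw":0}]}}

```text
clock: 1.95
eef_pos: [464.4, -310.7, 15.1]
tcp_rot: [-3.141, 0.001, -0.031]
contact_force: [0.3, 0.2, 0.2]
opening: 0.7
grasp_force: 0.0
```

{"op": "carry_out", "data": {"targets": [{"dp":[0,0,0],"yaw":0},{"dp":[0,0,0],"yaw":0},{"dp":[0,0,0],"yaw":0},{"dp":[0,0,0],"yaw":0},{"dp":[0,0,0],"yaw":0},{"dp":[0,0,0],"yaw":0},{"dp":[0,0,0],"yaw":0},{"dp":[0,0,0],"yaw":0}], "fingers": -1, "grip_force": 20}}

```text
clock: 2.95
eef_pos: [465.8, -310.8, 16.7]
tcp_rot: [3.14, -0.002, -0.03]
contact_force: [-1.5, 0.3, 6.7]
opening: 0.31
grasp_force: 19.4
```

{"op": "carry_out", "data": {"targets": [{"dp":[0,0,-40],"yaw":0},{"dp":[0,0,-90],"yaw":0},{"dp":[10,-50,-110],"yaw":0},{"dp":[20,-105,-110],"yaw":0},{"dp":[29,-160,-110],"yaw":0},{"dp":[38,-215,-100],"yaw":0},{"dp":[44,-250,-80],"yaw":0},{"dp":[47,-270,-65],"yaw":0},{"dp":[47,-270,-65],"yaw":0},{"dp":[47,-270,-65],"yaw":0}]}}

```text
clock: 4.2
eef_pos: [520.4, -42.1, 80.9]
tcp_rot: [3.141, -0.001, -0.03]
contact_force: [0.4, -0.3, -0.4]
opening: 0.308
grasp_force: 20.3
```

```bash
python3 - <<'E'
from h import *
s=r.sense();print(s["eef_pos"],s["tcp_rot"],s["clock"],s["opening"],s["contact_force"])
for n in("side","top"):
    f=r.grab_frame(n); cv2.imwrite(f"pics/{n}2.png",f[:,:,::-1])
a=cv2.resize(cv2.imread("pics/side2.png")[170:230,225:285],None,fx=8,fy=8,interpolation=2)[:, :400]
a=cv2.resize(cv2.imread("pics/side2.png")[160:235,225:275],None,fx=8,fy=8,interpolation=2)
b=cv2.convertScaleAbs(cv2.resize(cv2.imread("pics/top2.png")[150:225,235:285],None,fx=8,fy=8,interpolation=2),alpha=1.6)
cv2.imwrite("pics/c5.png",np.hstack([a,b]))
e=s["eef_pos"]
for n in("side","top"):print(n,proj(n,[[e[0],e[1],e[2]+45],[e[0],e[1],e[2]-13],[521,-40.7,34],[521,-40.7,30]]))
E
```

```text
[520.44624741 -42.14036061  80.93170428] [ 3.14137159e+00 -7.69960716e-04 -2.99608072e-02] 4.2 0.3081093500880509 [ 0.35895699 -0.30012972 -0.39739521]
side [[255.30398295 187.83651693]
 [255.32983995 203.24214571]
 [255.3235609  211.47430522]
 [255.32524023 212.46771418]]
top [[260.74563505 187.26870064]
 [260.1886128  188.57106809]
 [259.41871727 189.09629653]
 [259.38631905 189.17658227]]
```

View pics/c5.png

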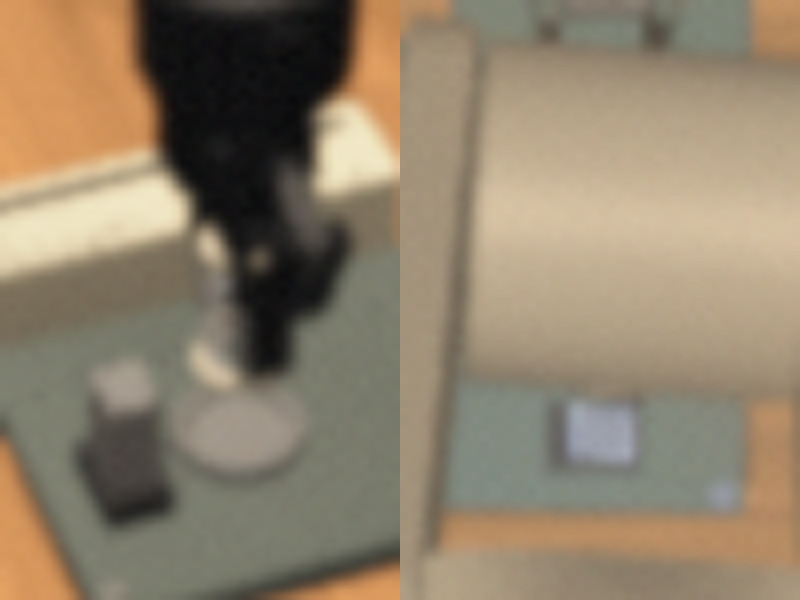

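```bash
python3 - <<'E'
from h import *
s=cv2.imread("pics/side2.png")
th=np.linspace(0,6.28,73)
def ext(x,y,z,R):
    p=proj("side",np.c_[x+R*np.cos(th),y+R*np.sin(th),z+0*th]); return p.min(0).round(2),p.max(0).round(2)
print("pan rim z34",ext(521,-40.7,34,24.5)); print("foot z71 top",ext(520.4,-42.1,71,17),"bottom z65",ext(520.4,-42.1,65,17))
p=proj("side",[[520,-42,65],[530,-42,65],[520,-32,65],[520,-42,75]]);print((p[1:]-p[0])/10)
for y in range(200,212):
    print(y,s[y,244:262].astype(int).sum(1)//3, (s[y,244:262,0]).astype(int))
print("pan rows cols")
for y in range(210,218,2): print(y,s[y,240:270].astype(int)[:,2]-s[y,240:270].astype(int)[:,1])
print([ (y,int(s[y,254,2])-int(s[y,254,1])) for y in range(204,224)])
E
```

```text
pan rim z34 (array([246.98, 205.83]), array([263.67, 217.29]))
foot z71 top (array([249.4 , 198.53]), array([261.22, 206.45])) bottom z65 (array([249.42, 200.07]), array([261.2, 208. ]))
[[ 0.31775518 -0.09231119]
 [-0.13608248 -0.21286974]
 [-0.00051375 -0.25822265]]
200 [114 114 115 114 115 119 123 130 123 107  83  61  38  22  15  16  29  51] [105 105 106 106 105 110 113 120 112  97  75  57  37  23  15  17  27  48]
201 [112 114 116 113 118 122 130 128 125 113  89  60  36  22  16  18  33  63] [103 104 107 104 109 112 119 116 114 104  82  56  34  22  17  17  32  59]
202 [115 115 114 117 124 137 140 133 128 112  86  64  38  21  15  21  34  66] [106 106 104 108 113 123 126 121 117 103  80  59  35  20  15  21  33  62]
203 [113 114 112 114 134 157 159 146 130 109  83  63  37  23  16  21  36  68] [103 105 103 105 120 139 141 131 119 101  78  60  36  23  16  21  35  64]
204 [113 112 116 119 140 171 176 162 142 118  90  63  40  25  18  20  38  69] [104 103 107 109 126 150 155 145 131 109  84  59  38  24  19  21  36  64]
205 [116 112 116 119 139 167 182 179 160 138 105  69  45  28  26  32  4
[... 906 characters left out ...]
140 136 136] [ 85  98 111 121 122 123 127 133 138 137 140 138 137 137 133 129 126 127]
pan rows cols
210 [10 10 11  8  4  2  1  2  8  9 10  8  8  9  8 10  9 10  8  9  8  5  3  0
  0 -1 -1 -1 -1 -3]
212 [ 5  5  5  5  5  1  3  7  9  9 10 10 10 12 10 11 11 10 10 10 11  9  8  3
 -1 -1 -2 -2 -1 -3]
214 [ 6  4  4  3  2  1  4  7 11 10  8 10 10 10 10 10 10 10  9 10 11 10  8  3
  0 -1 -1 -1  0 -1]
216 [ 5  4  6  4  3  0  2  4  8  8 10  9 10 10 11 12 12  9 10 10  8  6  3  0
 -2 -1 -1 -3 -2 -2]
[(204, 4), (205, 6), (206, 12), (207, 14), (208, 12), (209, 8), (210, 8), (211, 11), (212, 10), (213, 9), (214, 10), (215, 11), (216, 11), (217, 9), (218, 4), (219, 3), (220, 0), (221, -2), (222, -1), (223, -3)]
```

{"op": "carry_out", "data": {"targets": [{"dp":[0,0,-15],"yaw":0},{"dp":[0,50,-15],"yaw":0},{"dp":[0,100,-5],"yaw":0},{"dp":[0,135,15],"yaw":0},{"dp":[0,140,45],"yaw":0},{"dp":[0,140,60],"yaw":0},{"dp":[0,140,64],"yaw":0},{"dp":[0,140,64],"yaw":0}]}}

```text
clock: 5.3
eef_pos: [516.4, -181.4, 17.1]
tcp_rot: [3.141, -0.001, -0.03]
contact_force: [-0.5, 0.9, -1.2]
opening: 0.307
grasp_force: 20.4
```

{"op": "carry_out", "data": {"targets": [{"dp":[0,0,0],"yaw":0},{"dp":[0,0,0],"yaw":0},{"dp":[0,0,0],"yaw":0},{"dp":[0,0,0],"yaw":0},{"dp":[0,0,-30],"yaw":0},{"dp":[0,0,-70],"yaw":0},{"dp":[0,0,-70],"yaw":10},{"dp":[0,0,-70],"yaw":20},{"dp":[0,0,-70],"yaw":30},{"dp":[0,0,-70],"yaw":40}], "fingers": 0.4}}

```text
clock: 6.55
eef_pos: [515.8, -181.7, 86.3]
tcp_rot: [3.142, 0.0, -0.734]
contact_force: [-0.5, 0.5, -0.3]
opening: 0.693
grasp_force: 0.0
```

{"op": "carry_out", "data": {"targets": [{"dp":[0,0,0],"yaw":10},{"dp":[0,0,0],"yaw":20},{"dp":[0,0,0],"yaw":30},{"dp":[0,0,0],"yaw":40},{"dp":[0,0,0],"yaw":50},{"dp":[0,0,40],"yaw":50},{"dp":[0,0,66],"yaw":50},{"dp":[0,0,68],"yaw":50},{"dp":[0,0,68],"yaw":50}]}}

```text
clock: 7.68
eef_pos: [516.3, -181.8, 18.8]
tcp_rot: [-3.141, -0.0, -1.601]
contact_force: [0.2, -0.7, 0.1]
opening: 0.701
grasp_force: 0.0
```

{"op": "carry_out", "data": {"targets": [{"dp":[0,0,0],"yaw":0},{"dp":[0,0,0],"yaw":0},{"dp":[0,0,0],"yaw":0},{"dp":[0,0,0],"yaw":0},{"dp":[0,0,0],"yaw":0},{"dp":[0,0,0],"yaw":0},{"dp":[0,0,0],"yaw":0},{"dp":[0,0,0],"yaw":0}], "fingers": -1}}

```text
clock: 8.68
eef_pos: [516.5, -181.9, 19.3]
tcp_rot: [-3.14, -0.0, -1.601]
contact_force: [-0.7, -0.8, 5.7]
opening: 0.308
grasp_force: 19.3
```

{"op": "carry_out", "data": {"targets": [{"dp":[0,0,0],"yaw":0},{"dp":[0,0,0],"yaw":0},{"dp":[0,0,0],"yaw":0},{"dp":[0,0,0],"yaw":0},{"dp":[0,0,-40],"yaw":0},{"dp":[0,0,-100],"yaw":0},{"dp":[0,50,-140],"yaw":0},{"dp":[0,110,-150],"yaw":0},{"dp":[0,170,-150],"yaw":0},{"dp":[0,220,-150],"yaw":0},{"dp":[0,220,-150],"yaw":0}], "fingers": 0.4}}

```text
clock: 10.05
eef_pos: [292.6, -174.1, 168.0]
tcp_rot: [3.14, 0.001, -1.603]
contact_force: [0.4, -0.1, 0.0]
opening: 0.697
grasp_force: 0.0
```

```bash
python3 - <<'E'
from h import *
s=r.sense();print(s["eef_pos"],s["tcp_rot"],s["clock"])
for n in("side","top"):
    f=r.grab_frame(n); cv2.imwrite(f"pics/{n}3.png",f[:,:,::-1])
a=cv2.resize(cv2.imread("pics/side3.png")[180:255,235:285],None,fx=8,fy=8,interpolation=2)
b=cv2.convertScaleAbs(cv2.resize(cv2.imread("pics/top3.png")[160:235,255:315],None,fx=8,fy=8,interpolation=2),alpha=1.5)[:,:400]
cv2.imwrite("pics/c6.png",np.hstack([a,b]))
E
```

```text
[ 292.62490985 -174.06988243  167.97631316] [ 3.13993498e+00  7.25597981e-04 -1.60277505e+00] 10.05
```

View pics/c6.png

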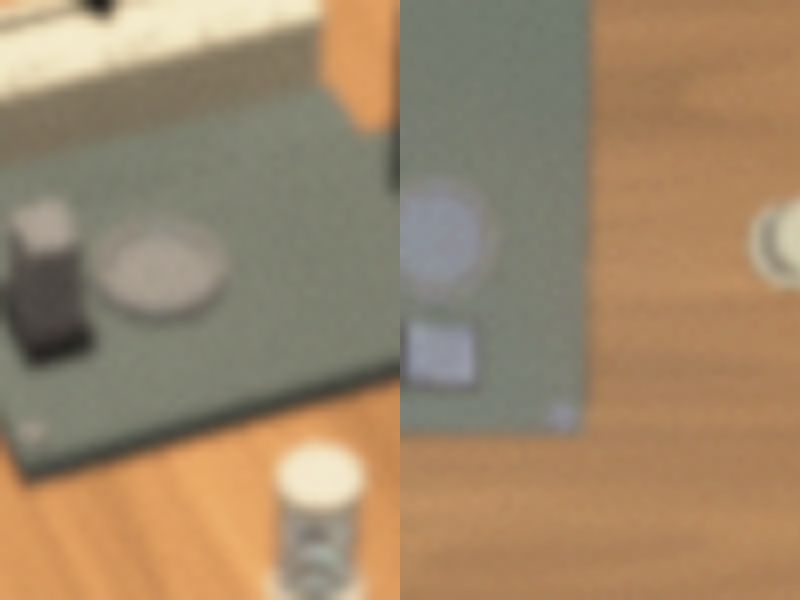

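Both views now show the released spring, at side cap (274.5,239) and at the right edge of the top crop. The arm put it at about (516.5,-181.8), so I can use it to calibrate both cameras.

```bash
python3 - <<'E'
from h import *
def ell(im,box,test):
    x0,x1,y0,y1=box; a=cv2.resize(im[y0:y1,x0:x1],None,fx=8,fy=8,interpolation=cv2.INTER_CUBIC).astype(int)
    m=test(a).astype(np.uint8); cs=cv2.findContours(m,0,cv2.CHAIN_APPROX_NONE)[0]; c=max(cs,key=cv2.contourArea)
    (u,v),ax,_=cv2.fitEllipse(c); return np.array([x0+(u+.5)/8-.5,y0+(v+.5)/8-.5]).round(2),(np.array(ax)/8).round(2),cv2.contourArea(c)/64
s=cv2.imread("pics/side3.png");t=cv2.imread("pics/top3.png")
print("pred cap side",proj("side",[[516.5,-181.8,60]]),"top",proj("top",[[516.5,-181.8,60]]))
for th in(150,170,190): print("side cap",ell(s,(264,286,228,247),lambda a:a[:,:,0]>th))
for th in(95,110,125): print("top cap",ell(t,(296,320,178,202),lambda a:a[:,:,0]>th))
print("t max",t[180:200,298:318,0].max())
print("pred pan z34 side",proj("side",[[521,-40.7,34]]),"top",proj("top",[[521,-40.7,34]]))
for k in(3,5,7):print("pan side",ell(s,(242,272,200,226),lambda a:cv2.GaussianBlur((a[:,:,2]-a[:,:,1]).astype(np.float32),(0,0),6)>k))
for k in(6,10,14):print("pan top",ell(t,(247,272,178,201),lambda a:cv2.GaussianBlur((a[:,:,0]-a[:,:,1]).astype(np.float32),(0,0),5)>k))
E
```

```text
pred cap side [[274.69492471 238.18652818]] top [[306.44174421 189.49116496]]
side cap (array([274.49, 239.08]), array([ 8.07, 10.53]), 66.6875)
side cap (array([274.5 , 239.07]), array([7.05, 9.52]), 52.6328125)
side cap (array([274.54, 239.07]), array([5.83, 8.23]), 37.5703125)
top cap (array([305.93, 189.15]), array([9.07, 9.38]), 65.5703125)
top cap (array([306.09, 189.01]), array([6.96, 7.56]), 40.828125)Traceback (most recent call last):
  File "<stdin>", line 9, in <module>
  File "<stdin>", line 4, in ell
ValueError: max() iterable argument is empty
```

```bash
cat >> h.py <<'E'
OFF={"side":np.array([-.17,.88]),"top":np.array([-.4,-.4])}
def ell(im,box,test):
    x0,x1,y0,y1=box; a=cv2.resize(im[y0:y1,x0:x1],None,fx=8,fy=8,interpolation=cv2.INTER_CUBIC).astype(int)
    m=test(a).astype(np.uint8); cs=cv2.findContours(m,0,cv2.CHAIN_APPROX_NONE)[0]; c=max(cs,key=cv2.contourArea)
    (u,v),ax,_=cv2.fitEllipse(c); return np.array([x0+(u+.5)/8-.5,y0+(v+.5)/8-.5]).round(2),(np.array(ax)/8).round(2),cv2.contourArea(c)/64
E
python3 - <<'E'
from h import *
s=cv2.imread("pics/side3.png");t=cv2.imread("pics/top3.png");t0=cv2.imread("pics/top0.png")
for k in(3,5,7):
    e=ell(s,(243,269,203,224),lambda a:cv2.GaussianBlur((a[:,:,2]-a[:,:,1]).astype(np.float32),(0,0),6)>k);print("pan side",e,onz("side",e[0]-OFF["side"],33).round(1))
for k in(6,9,12,15):
  for im in(t,t0):
    e=ell(im,(250,269,180,199),lambda a:cv2.GaussianBlur((a[:,:,0]-a[:,:,1]).astype(np.float32),(0,0),5)>k);print("pan top",e,onz("top",e[0]-OFF["top"],31).round(1))
    try:
        e=ell(im,(252,267,198,211),lambda a:cv2.GaussianBlur((a[:,:,0]-a[:,:,1]).astype(np.float32),(0,0),5)>k);print("   gauge top",e,onz("top",e[0]-OFF["top"],70).round(1))
    except Exception: pass
E
```

```text
pan side (array([254.35, 213.18]), array([11.68, 17.89]), 162.59375) [517.9 -42.   33. ]
pan side (array([254.4 , 213.25]), array([10.23, 16.82]), 132.5546875) [517.9 -42.4  33. ]
pan side (array([254.43, 213.33]), array([ 8.76, 15.75]), 105.4765625) [517.8 -42.7  33. ]
pan top (array([258.39, 186.91]), array([3.2 , 6.58]), 12.078125) [526.7 -38.9  31. ]
   gauge top (array([259.63, 203.98]), array([4.94, 8.06]), 29.2578125) [473.3 -41.   70. ]
pan top (array([257.51, 187.05]), array([3.08, 5.3 ]), 11.625) [526.3 -36.2  31. ]
   gauge top (array([259.71, 204.06]), array([4.86, 8.26]), 28.90625) [473.1 -41.2  70. ]Traceback (most recent call last):
  File "<stdin>", line 7, in <module>
  File "h.py", line 22, in ell
    m=test(a).astype(np.uint8); cs=cv2.findContours(m,0,cv2.CHAIN_APPROX_NONE)[0]; c=max(cs,key=cv2.contourArea)
                                                                                     ~~~^^^^^^^^^^^^^^^^^^^^^^^^
ValueError: max() iterable argument is empty
```

{"op": "carry_out", "data": {"targets": [{"dp":[0,-50,0],"yaw":-10},{"dp":[0,-100,0],"yaw":-20},{"dp":[0,-150,0],"yaw":-30},{"dp":[1,-190,0],"yaw":-40},{"dp":[1,-224,0],"yaw":-50},{"dp":[1,-224,0],"yaw":-60},{"dp":[1,-224,20],"yaw":-70},{"dp":[1,-224,40],"yaw":-80},{"dp":[1,-224,60],"yaw":-90},{"dp":[1,-224,60],"yaw":-90}]}}

```text
clock: 11.4
eef_pos: [520.1, -182.2, 106.6]
tcp_rot: [-3.141, 0.003, -0.031]
contact_force: [0.3, -0.0, -0.2]
opening: 0.703
grasp_force: 0.0
```

{"op": "carry_out", "data": {"targets": [{"dp":[-3.5,-0.5,30],"yaw":0},{"dp":[-3.5,-0.5,65],"yaw":0},{"dp":[-3.5,-0.5,84],"yaw":0},{"dp":[-3.5,-0.5,87],"yaw":0},{"dp":[-3.5,-0.5,87],"yaw":0}]}}

```text
clock: 12.02
eef_pos: [517.4, -182.3, 22.0]
tcp_rot: [3.141, -0.001, -0.032]
contact_force: [0.1, 0.7, 0.5]
opening: 0.701
grasp_force: 0.0
```

{"op": "carry_out", "data": {"targets": [{"dp":[0,0,0],"yaw":0},{"dp":[0,0,0],"yaw":0},{"dp":[0,0,0],"yaw":0},{"dp":[0,0,0],"yaw":0},{"dp":[0,0,0],"yaw":0},{"dp":[0,0,0],"yaw":0},{"dp":[0,0,0],"yaw":0},{"dp":[0,0,0],"yaw":0}], "fingers": -1}}

```text
clock: 13.02
eef_pos: [517.1, -182.4, 22.2]
tcp_rot: [3.141, -0.002, -0.031]
contact_force: [0.3, 1.1, 6.5]
opening: 0.307
grasp_force: 19.4
```

{"op": "carry_out", "data": {"targets": [{"dp":[0,0,-40],"yaw":0},{"dp":[0,-20,-70],"yaw":0},{"dp":[-1,-70,-70],"yaw":0},{"dp":[-1.5,-115,-60],"yaw":0},{"dp":[-1.8,-135,-50],"yaw":0},{"dp":[-1.8,-140.6,-45],"yaw":0},{"dp":[-1.8,-140.6,-45],"yaw":0},{"dp":[-1.8,-140.6,-45],"yaw":0}]}}

```text
clock: 14.02
eef_pos: [519.1, -42.4, 66.6]
tcp_rot: [3.141, -0.0, -0.031]
contact_force: [0.3, -0.4, 0.4]
opening: 0.307
grasp_force: 20.3
```

```bash
python3 - <<'E'
from h import *
s=r.sense();print(s["eef_pos"],s["tcp_rot"],s["contact_force"])
E
```

```text
[519.13428323 -42.43860081  66.55193354] [ 3.14141728e+00 -4.37226013e-04 -3.10820676e-02] [ 0.33897814 -0.43203705  0.41631215]
```

Foot is about 44 mm up; lower to just over the floor and watch the force.

{"op": "carry_out", "data": {"targets": [{"dp":[0.3,-0.5,6],"yaw":0},{"dp":[0.3,-0.5,10],"yaw":0},{"dp":[0.3,-0.5,12],"yaw":0},{"dp":[0.3,-0.5,13.5],"yaw":0},{"dp":[0.3,-0.5,13.5],"yaw":0}]}}

```text
clock: 14.65
eef_pos: [519.1, -41.1, 52.7]
tcp_rot: [-3.142, 0.0, -0.03]
contact_force: [1.6, 0.4, -0.7]
opening: 0.313
grasp_force: 20.3
```

```bash
python3 - <<'E'
from h import *
f=r.grab_frame("side"); cv2.imwrite("pics/side4.png",f[:,:,::-1]); s=f[:,:,::-1]
th=np.linspace(0,6.28,73)
e=r.sense()["eef_pos"];print(e,r.sense()["contact_force"])
for n,z,R in(("foot bottom",e[2]-22.2,17),("foot top",e[2]-16.2,17)):
    p=proj("side",np.c_[e[0]-.6+R*np.cos(th),e[1]+R*np.sin(th),z+0*th])+OFF["side"];print(n,p.min(0),p.max(0))
for y in range(202,222):print(y,s[y,243:268].astype(int).sum(1)//3)
E
```

```text
[519.1911749  -41.07124377  52.78202763] [-0.08916972 -0.38859263 -1.35403896]
foot bottom [248.66483061 209.56541822] [260.23941407 217.5308967 ]
foot top [248.64257792 208.07608515] [260.25234833 216.03483827]
202 [114 115 113 112 114 104  93 104 120 114  75  42  42  56  47  27  18  18
  20  27  29  25  33  63  94]
203 [115 114 115 112 109 103  89 100 113 105  69  35  22  27  25  20  16  16
  22  22  22  25  43  77 102]
204 [117 113 114 113 114 104  93  99 114 111  77  37  19  19  13  15  15  16
  20  23  23  30  58  91 109]
205 [124 115 113 116 115 107  93 101 116 116  86  48  27  19  17  16  22  20
  23  27  30  47  76 101 115]
206 [135 122 118 118 117 113 100 105 118 113  87  56  38  28  20  16  17  28
  36  47  56  73  97 111 117]
207 [143 127 121 119 118 115 114 114 123 115  90  64  44  29  18  18  24  39
  63  81  93 100 110 116 118]
208 [143 128 120 118 120 124 124 125 126 120  96  70  47  26  17  17  22  49
  84 106 112 114 115 117 118]
209 [140 126 117 122 124 132 135 136 129 122  94  69  45  28  20  19  29  60
  97 114 120 118 119 119 118]
210 [122 110 112 122 131 138 147
[... 551 characters left out ...]
 176 171 168 167 162 149 140
 126 116 115 116 117 119 116]
216 [ 69  77  92 103 108 118 132 142 153 162 169 169 166 159 156 146 139 129
 116 109 113 118 117 117 119]
217 [ 69  74  91 106 105 108 114 125 131 136 141 144 139 134 131 128 119 111
 104 108 115 119 118 118 118]
218 [ 68  74  92 106 111 108 105 106 109 113 120 122 121 117 112 107 100 100
 108 114 117 119 118 117 117]
219 [ 67  69  81 101 111 113 110 106 100  99 103 105 105 102 100  97 100 107
 113 119 119 119 118 118 117]
220 [ 62  63  70  90 107 117 117 115 110 106 104 102 103 104 105 109 110 113
 118 120 119 119 116 118 117]
221 [ 53  50  57  77 102 117 120 119 117 116 115 113 114 116 116 116 118 118
 119 118 119 118 121 118 119]
```

{"op": "carry_out", "data": {"targets": [{"dp":[0,0,1],"yaw":0},{"dp":[0,0,1],"yaw":0},{"dp":[0,0,1],"yaw":0}]}}

```text
clock: 15.08
eef_pos: [519.3, -41.1, 51.9]
tcp_rot: [3.142, -0.0, -0.03]
contact_force: [0.6, 0.4, 0.3]
opening: 0.312
grasp_force: 20.3
```

{"op": "carry_out", "data": {"targets": [{"dp":[0,0,1],"yaw":0},{"dp":[0,0,1],"yaw":0},{"dp":[0,0,1],"yaw":0}]}}

```text
clock: 15.45
eef_pos: [519.3, -41.1, 50.9]
tcp_rot: [-3.142, -0.0, -0.03]
contact_force: [0.3, 1.1, 2.0]
opening: 0.308
grasp_force: 20.5
```

{"op": "carry_out", "data": {"targets": [{"dp":[0,0,0],"yaw":0},{"dp":[0,0,0],"yaw":0},{"dp":[0,0,0],"yaw":0},{"dp":[0,0,0],"yaw":0},{"dp":[0,0,-15],"yaw":0},{"dp":[0,0,-50],"yaw":0},{"dp":[0,0,-100],"yaw":0},{"dp":[0,55,-110],"yaw":0},{"dp":[0,115,-110],"yaw":0},{"dp":[0,160,-110],"yaw":0},{"dp":[0,190,-110],"yaw":0},{"dp":[0,190,-110],"yaw":0}], "fingers": 0.4}}

```text
clock: 16.95
eef_pos: [513.4, -232.9, 161.8]
tcp_rot: [3.141, -0.001, -0.033]
contact_force: [-0.4, 0.9, 0.0]
opening: 0.701
grasp_force: 0.0
```

```bash
python3 - <<'E'
from h import *
for n in("side","top"):
    f=r.grab_frame(n); cv2.imwrite(f"pics/{n}5.png",f[:,:,::-1])
a=cv2.resize(cv2.imread("pics/side5.png")[170:245,225:275],None,fx=8,fy=8,interpolation=2)
b=cv2.convertScaleAbs(cv2.resize(cv2.imread("pics/top5.png")[160:235,235:285],None,fx=8,fy=8,interpolation=2),alpha=1.5)
cv2.imwrite("pics/c7.png",np.hstack([a,b]))
E
```

```text
(no output)
```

View pics/c7.png

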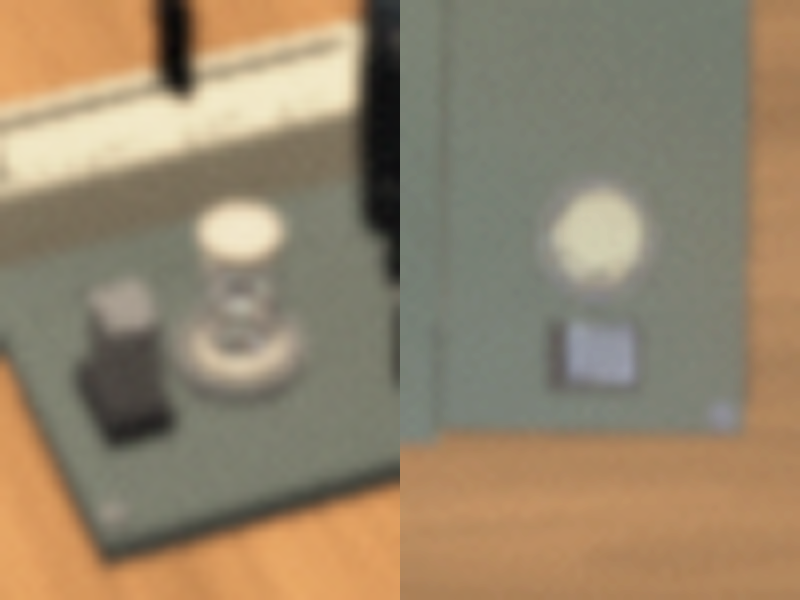

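The spring stands upright and centred in the pan: cap at side crop (240,232), rim ring even around it in the top crop. Now the lever.

{"op": "carry_out", "data": {"targets": [{"dp":[0,0,-50],"yaw":8},{"dp":[0,0,-100],"yaw":16},{"dp":[0,-20,-150],"yaw":24},{"dp":[20,-45,-190],"yaw":32},{"dp":[40,-70,-190],"yaw":40},{"dp":[60,-95,-190],"yaw":50},{"dp":[85,-120,-190],"yaw":60},{"dp":[105,-145,-190],"yaw":70},{"dp":[116,-158,-190],"yaw":80},{"dp":[116,-158,-190],"yaw":90},{"dp":[116,-158,-190],"yaw":90},{"dp":[116,-158,-190],"yaw":90}], "fingers": 0.4}}

```text
clock: 18.55
eef_pos: [632.8, -83.4, 350.9]
tcp_rot: [-3.14, 0.01, -1.587]
contact_force: [-0.4, -0.2, -0.7]
opening: 0.7
grasp_force: 0.0
```

{"op": "carry_out", "data": {"targets": [{"dp":[-2,-1,0],"yaw":0},{"dp":[-2,-1,20],"yaw":0},{"dp":[-2,-1,45],"yaw":0},{"dp":[-2,-1,65],"yaw":0},{"dp":[-2,-1,71],"yaw":0},{"dp":[-2,-1,71],"yaw":0}]}}

```text
clock: 19.3
eef_pos: [634.2, -82.1, 279.9]
tcp_rot: [-3.14, 0.011, -1.586]
contact_force: [1.0, 0.6, -0.1]
opening: 0.699
grasp_force: 0.0
```

```bash
python3 - <<'E'
from h import *
s=r.sense();print(s["eef_pos"],s["tcp_rot"],s["contact_force"])
f=r.grab_frame("side"); cv2.imwrite("pics/side6.png",f[:,:,::-1])
cv2.imwrite("pics/c8.png",cv2.resize(f[90:240,200:350,::-1],None,fx=4,fy=4,interpolation=2))
E
```

```text
[634.15493448 -82.10897798 279.88154231] [-3.14030674  0.01062872 -1.58634826] [ 1.04265513  0.59670479 -0.06440007]
```

View pics/c8.png

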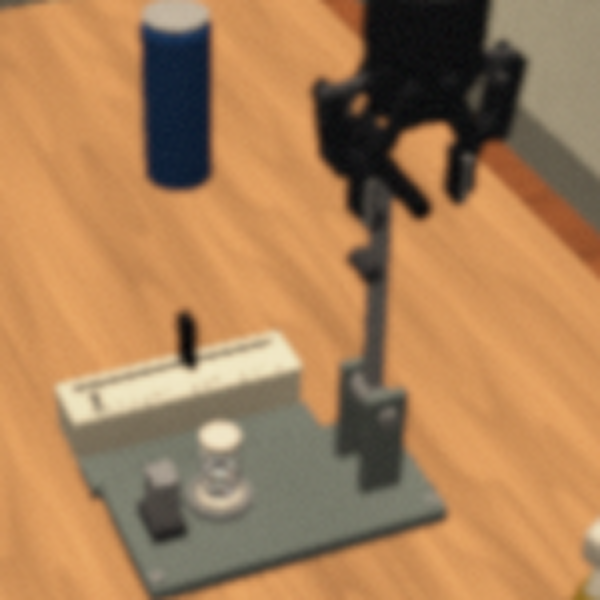

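The jaws straddle the front half of the handle, crop (345-475, 60-215). Gripping.

{"op": "carry_out", "data": {"targets": [{"dp":[0,0,0],"yaw":0},{"dp":[0,0,0],"yaw":0},{"dp":[0,0,0],"yaw":0},{"dp":[0,0,0],"yaw":0},{"dp":[0,0,0],"yaw":0},{"dp":[0,0,0],"yaw":0},{"dp":[0,0,0],"yaw":0},{"dp":[0,0,0],"yaw":0}], "fingers": -1, "grip_force": 30}}

```text
clock: 20.35
eef_pos: [634.1, -82.2, 280.3]
tcp_rot: [-3.14, 0.011, -1.586]
contact_force: [-3.2, -0.0, 6.4]
opening: 0.178
grasp_force: 29.3
```

{"op": "carry_out", "data": {"targets": [{"dp":[0,17.4,1.1],"yaw":0},{"dp":[-0.5,38.1,4.3],"yaw":0},{"dp":[-0.8,58.3,9.8],"yaw":0},{"dp":[-1.1,77.9,17.3],"yaw":0},{"dp":[-1.4,96.5,26.8],"yaw":0},{"dp":[-1.7,116.9,40.2],"yaw":0},{"dp":[-2,135.4,56.1],"yaw":0},{"dp":[-2.2,151.9,74.1],"yaw":0},{"dp":[-2.4,166.1,94],"yaw":0},{"dp":[-2.6,177.8,115.4],"yaw":0},{"dp":[-2.8,186.7,138.2],"yaw":0},{"dp":[-2.8,186.7,138.2],"yaw":0}]}}

```text
clock: 21.85
eef_pos: [447.9, -75.9, 140.3]
tcp_rot: [-3.139, 0.009, -1.586]
contact_force: [3.0, -6.5, -7.0]
opening: 0.175
grasp_force: 32.4
```

{"op": "carry_out", "data": {"targets": [{"dp":[0,3,10],"yaw":0},{"dp":[0,5.4,20.2],"yaw":0},{"dp":[0,6.7,27.1],"yaw":0},{"dp":[0,6.7,27.1],"yaw":0},{"dp":[0,6.7,27.1],"yaw":0}]}}

```text
clock: 22.48
eef_pos: [441.2, -75.5, 113.9]
tcp_rot: [-3.14, 0.009, -1.586]
contact_force: [-0.8, -7.3, -4.0]
opening: 0.175
grasp_force: 33.2
```

```bash
python3 - <<'E'
from h import *
s=r.sense();print(s["eef_pos"],s["contact_force"],s["wrist_torque"])
for n in("side","top"):
    f=r.grab_frame(n); cv2.imwrite(f"pics/{n}7.png",f[:,:,::-1])
a=cv2.resize(cv2.imread("pics/side7.png")[140:240,200:300],(600,600),interpolation=2)
cv2.imwrite("pics/c9.png",a)
E
```

```text
[441.22074536 -75.53795011 113.91600715] [-0.78934369 -7.29146542 -3.98434219] [-1.10444026 -0.19071892 -0.14755188]
```

View pics/c9.png

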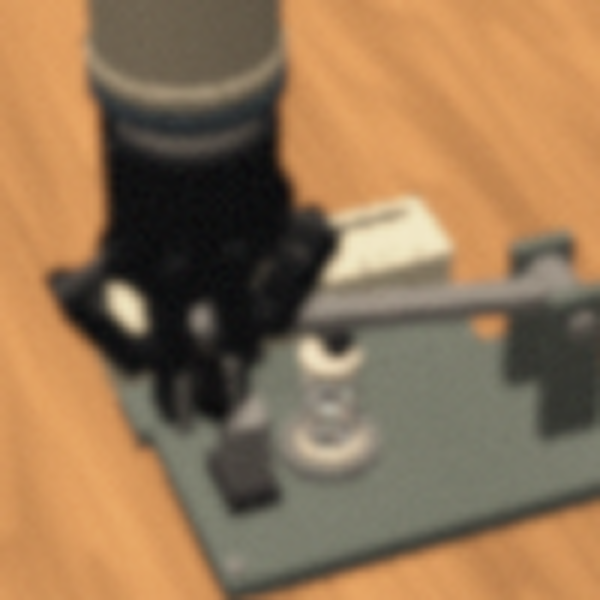

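The lever is lowering; the pressing roller at crop (340,342) meets the cap at (330,352), and the jaws clear the gauge block. Continuing in smaller steps.

{"op": "carry_out", "data": {"targets": [{"dp":[0.5,1,6],"yaw":0},{"dp":[1,1.8,12],"yaw":0},{"dp":[1.5,2.3,17],"yaw":0},{"dp":[2,2.5,20.5],"yaw":0},{"dp":[2,2.5,20.5],"yaw":0}]}}

```text
clock: 23.2
eef_pos: [438.3, -75.8, 93.1]
tcp_rot: [-3.141, 0.012, -1.587]
contact_force: [-0.2, 4.8, -2.9]
opening: 0.176
grasp_force: 33.9
```

```bash
python3 - <<'E'
from h import *
print(r.sense()["contact_force"])
s=tri(np.array((239.9,207.7))-OFF["side"],np.array((259.8,203.7))-OFF["top"]);print("gauge top",s)
E
```

```text
[-0.2199771   4.83560748 -2.86914153]
gauge top [473.8659364  -41.37868544  70.34042368]
```

{"op": "carry_out", "data": {"targets": [{"dp":[-0.7,0.2,3],"yaw":0},{"dp":[-0.7,0.3,6],"yaw":0},{"dp":[-0.7,0.4,8],"yaw":0},{"dp":[-0.7,0.4,9],"yaw":0},{"dp":[-0.7,0.4,9],"yaw":0}]}}

```text
clock: 23.82
eef_pos: [437.7, -75.6, 84.6]
tcp_rot: [-3.141, 0.01, -1.586]
contact_force: [-3.4, -0.1, 4.5]
opening: 0.174
grasp_force: 34.8
```

{"op": "carry_out", "data": {"targets": [{"dp":[0,0,0.5],"yaw":0},{"dp":[0,0,1],"yaw":0},{"dp":[0,0,1.5],"yaw":0},{"dp":[0,0,1.5],"yaw":0}]}}

```text
clock: 24.32
eef_pos: [437.7, -75.6, 83.2]
tcp_rot: [-3.141, 0.01, -1.586]
contact_force: [-4.6, 0.5, 6.7]
opening: 0.17
grasp_force: 34.9
```

{"op": "carry_out", "data": {"targets": [{"dp":[0,0,0.5],"yaw":0},{"dp":[0,0,1],"yaw":0},{"dp":[0,0,1],"yaw":0}]}}

```text
clock: 24.7
eef_pos: [437.7, -75.6, 82.2]
tcp_rot: [-3.141, 0.01, -1.586]
contact_force: [-4.3, 0.0, 8.0]
opening: 0.176
grasp_force: 35.0
```

{"op": "carry_out", "data": {"targets": [{"dp":[0,0,0.5],"yaw":0},{"dp":[0,0,1],"yaw":0},{"dp":[0,0,1],"yaw":0}]}}

```text
clock: 25.08
eef_pos: [437.6, -75.6, 81.1]
tcp_rot: [-3.141, 0.01, -1.586]
contact_force: [-3.7, -0.1, 6.8]
opening: 0.174
grasp_force: 35.0
```

{"op": "carry_out", "data": {"targets": [{"dp":[0,0,0.5],"yaw":0},{"dp":[0,0,1],"yaw":0},{"dp":[0,0,1],"yaw":0}]}}

```text
clock: 25.45
eef_pos: [437.6, -75.6, 80.1]
tcp_rot: [-3.141, 0.01, -1.586]
contact_force: [-4.5, -0.1, 6.8]
opening: 0.171
grasp_force: 35.1
```

{"op": "carry_out", "data": {"targets": [{"dp":[0,0,0.4],"yaw":0},{"dp":[0,0,0.8],"yaw":0},{"dp":[0,0,0.8],"yaw":0}]}}

```text
clock: 25.82
eef_pos: [437.5, -75.6, 79.3]
tcp_rot: [-3.141, 0.01, -1.586]
contact_force: [-4.5, -0.4, 7.0]
opening: 0.17
grasp_force: 35.1
```

{"op": "carry_out", "data": {"targets": [{"dp":[0,0,0.3],"yaw":0},{"dp":[0,0,0.5],"yaw":0},{"dp":[0,0,0.5],"yaw":0}]}}

```text
clock: 26.2
eef_pos: [437.5, -75.6, 78.9]
tcp_rot: [-3.141, 0.01, -1.586]
contact_force: [-5.4, 0.4, 7.0]
opening: 0.173
grasp_force: 35.1
```

{"op": "carry_out", "data": {"targets": [{"dp":[0,0,0.3],"yaw":0},{"dp":[0,0,0.5],"yaw":0},{"dp":[0,0,0.5],"yaw":0}]}}

```text
clock: 26.58
eef_pos: [437.5, -75.6, 78.4]
tcp_rot: [-3.141, 0.01, -1.586]
contact_force: [-4.3, -0.6, 7.9]
opening: 0.18
grasp_force: 35.2
```

{"op": "carry_out", "data": {"targets": [{"dp":[0,0,0.3],"yaw":0},{"dp":[0,0,0.5],"yaw":0},{"dp":[0,0,0.5],"yaw":0}]}}

```text
clock: 26.95
eef_pos: [437.5, -75.6, 77.9]
tcp_rot: [-3.141, 0.01, -1.586]
contact_force: [-5.3, -1.0, 7.5]
opening: 0.175
grasp_force: 35.2
```

{"op": "carry_out", "data": {"targets": [{"dp":[0,0,0.3],"yaw":0},{"dp":[0,0,0.5],"yaw":0},{"dp":[0,0,0.5],"yaw":0}]}}

```text
clock: 27.32
eef_pos: [437.5, -75.6, 77.4]
tcp_rot: [-3.141, 0.01, -1.586]
contact_force: [-4.9, 0.1, 8.6]
opening: 0.175
grasp_force: 35.2
```

{"op": "carry_out", "data": {"targets": [{"dp":[0,0,0.2],"yaw":0},{"dp":[0,0,0.4],"yaw":0},{"dp":[0,0,0.4],"yaw":0}]}}

```text
clock: 27.7
eef_pos: [437.5, -75.6, 77.0]
tcp_rot: [-3.141, 0.01, -1.586]
contact_force: [-4.9, -0.2, 8.0]
opening: 0.178
grasp_force: 35.2
```

{"op": "carry_out", "data": {"targets": [{"dp":[0,0,0.2],"yaw":0},{"dp":[0,0,0.4],"yaw":0},{"dp":[0,0,0.4],"yaw":0}]}}

```text
clock: 28.08
eef_pos: [437.5, -75.6, 76.6]
tcp_rot: [-3.141, 0.01, -1.586]
contact_force: [-6.0, -0.9, 8.4]
opening: 0.174
grasp_force: 35.2
```

{"op": "carry_out", "data": {"targets": [{"dp":[0,0,0.2],"yaw":0},{"dp":[0,0,0.4],"yaw":0},{"dp":[0,0,0.4],"yaw":0}]}}

```text
clock: 28.45
eef_pos: [437.5, -75.6, 76.1]
tcp_rot: [-3.141, 0.01, -1.586]
contact_force: [-4.9, 0.2, 7.2]
opening: 0.175
grasp_force: 35.3
```

{"op": "carry_out", "data": {"targets": [{"dp":[0,0,0.2],"yaw":0},{"dp":[0,0,0.4],"yaw":0},{"dp":[0,0,0.4],"yaw":0}]}}

```text
clock: 28.82
eef_pos: [437.5, -75.6, 75.7]
tcp_rot: [-3.141, 0.01, -1.586]
contact_force: [-4.4, -0.1, 7.2]
opening: 0.173
grasp_force: 35.3
```

{"op": "carry_out", "data": {"targets": [{"dp":[0,0,0.2],"yaw":0},{"dp":[0,0,0.4],"yaw":0},{"dp":[0,0,0.4],"yaw":0}]}}

```text
clock: 29.2
eef_pos: [437.5, -75.6, 75.3]
tcp_rot: [-3.141, 0.01, -1.586]
contact_force: [-5.2, -0.2, 7.3]
opening: 0.173
grasp_force: 35.3
```

{"op": "carry_out", "data": {"targets": [{"dp":[0,0,0.2],"yaw":0},{"dp":[0,0,0.4],"yaw":0},{"dp":[0,0,0.4],"yaw":0}]}}

```text
clock: 29.58
eef_pos: [437.5, -75.6, 74.9]
tcp_rot: [-3.141, 0.01, -1.586]
contact_force: [-4.1, -0.9, 7.1]
opening: 0.175
grasp_force: 35.3
```

```bash
cat >> h.py <<'E'
def strip(n,y,z,xs,img):
    """mean intensity along tester x on plane z at world (x, y line)"""
    P=[[x,y-.03*(x-540),z] for x in xs]; u=proj(n,P)+OFF[n]
    return cv2.remap(cv2.cvtColor(img,cv2.COLOR_BGR2GRAY),u[:,0].astype(np.float32),u[:,1].astype(np.float32),cv2.INTER_CUBIC).ravel().astype(int)
E
python3 - <<'E'
from h import *
xs=np.arange(440,640,3)
for n in("side","top"):
    f=r.grab_frame(n)[:,:,::-1].copy(); cv2.imwrite(f"pics/{n}8.png",f)
    for y in(70,73,76):
        a=strip(n,y,48,xs,cv2.imread(f"pics/{n}5.png"));b=strip(n,y,48,xs,f)
        print(n,y);print(a);print(b)
E
```

```text
side 70
[155 195 221 226 227 228 224 200 164 161 197 221 227 227 227 226 228 229
 229 229 229 229 228 226 224 226 227 227 228 229 230 230 230 229 228 228
 229 227 226 226 224 224 227 229 230 230 231 230 229 230 230 229 228 229
 230 231 230 224 186 119  57  24  18  19  25  32  37]
[ 60  37  25  21  20  19  16  17  18  16  17  16  17  19  16  15  13  15
  16  14  13  14  16  18  19  15  17  15  14  14  19  52 117 180 215 222
 219 218 223 225 223 223 227 229 230 230 230 229 228 229 229 227 227 228
 228 229 230 230 229 229 230 230 225 210 187 168 162]
side 73
[153 197 223 228 228 228 223 204 166 155 193 220 228 229 229 229 229 229
 229 229 229 230 229 229 228 228 229 230 230 230 230 231 230 230 229 227
 228 229 230 230 229 229 229 231 230 230 231 231 230 231 231 230 231 230
 230 231 232 229 206 152  86  38  22  21  27  33  40]
[ 71  46  28  20  20  17  15  16  17  17  16  14  19  20  18  16  15  16
  15  15  13  12  16  17  17  15  16  16  14  13  18  48 116 182 214 223
 225 227 228 229 229 228 229 230 230 230 230 230 229 229 230 230 229 229
 229 230 230 231 230 231 231 230 227 209 185 1
[... 1520 characters left out ...]
 137 137 136 136 135
 136 135 136 136 132 132 136 137 138 136 136 136 136 137 136 136 138 137
 136 137 136 135 134 135 136 137 136 124 105  94  94]
top 76
[ 98 111 129 137 139 138 137 129 113 103 119 134 139 138 138 139 140 139
 138 139 138 137 138 138 135 137 139 140 139 138 140 139 138 139 138 136
 136 137 138 139 139 138 138 138 138 137 139 138 137 137 137 138 137 138
 138 137 138 137 137 137 138 138 136 125 106  96  95]
[ 97 109 128 137 137 137 135 135 135 136 136 136 137 137 137 138 138 137
 136 137 129 111  98 115 130 135 137 138 138 138 138 137 137 138 137 136
 134 135 138 138 137 137 138 136 137 136 136 136 136 136 136 136 136 137
 136 136 135 136 135 136 136 136 136 124 105  94  94]
```

```bash
cat >> h.py <<'E'
def needle(img,lo=450,hi=600):
    xs=np.arange(lo,hi,.5); a=np.mean([strip("top",y,48,xs,img) for y in(74,76,78)],0)
    d=np.clip(np.median(a)-6-a,0,None); i=d.argmax(); w=slice(max(0,i-14),i+15); return float((xs[w]*d[w]).sum()/d[w].sum()), float(d[i])
E
python3 - <<'E'
from h import *
for k in(0,3,5,7,8): print(k,needle(cv2.imread(f"pics/top{k}.png")))
E
```

```text
0 (462.87657657657655, 30.66666666666667)
3 (462.96110630942104, 31.000000000000014)
5 (466.47795341098174, 30.33333333333333)
7 (466.48653061224485, 30.33333333333333)
8 (505.87699044585986, 32.000000000000014)
```

{"op": "carry_out", "data": {"targets": [{"dp":[0,0,0.4],"yaw":0},{"dp":[0,0,0.8],"yaw":0},{"dp":[0,0,0.8],"yaw":0}]}}

```text
clock: 30.05
eef_pos: [437.5, -75.6, 74.1]
tcp_rot: [-3.141, 0.01, -1.586]
contact_force: [-4.5, -0.4, 7.3]
opening: 0.173
grasp_force: 35.3
```

```bash
python3 - <<'E'
from h import *
print(needle(r.grab_frame("top")[:,:,::-1].copy()),[r.sense()["eef_pos"],r.sense()["contact_force"]])
E
```

```text
(507.97703313253015, 31.999999999999986) [array([437.48142527, -75.59501199,  74.14282116]), array([-4.31943552, -0.59120141,  7.34448066])]
```

{"op": "carry_out", "data": {"targets": [{"dp":[0,0,0.3],"yaw":0},{"dp":[0,0,0.6],"yaw":0},{"dp":[0,0,0.6],"yaw":0}]}}

```text
clock: 30.48
eef_pos: [437.5, -75.6, 73.6]
tcp_rot: [-3.141, 0.01, -1.586]
contact_force: [-5.8, 0.2, 7.8]
opening: 0.175
grasp_force: 35.3
```

{"op": "carry_out", "data": {"targets": [{"dp":[0,0,0.2],"yaw":0},{"dp":[0,0,0.4],"yaw":0},{"dp":[0,0,0.4],"yaw":0}]}}

```text
clock: 30.85
eef_pos: [437.5, -75.6, 73.2]
tcp_rot: [-3.141, 0.01, -1.586]
contact_force: [-5.0, 0.1, 7.8]
opening: 0.176
grasp_force: 35.4
```

{"op": "carry_out", "data": {"targets": [{"dp":[0,0,0.2],"yaw":0},{"dp":[0,0,0.4],"yaw":0},{"dp":[0,0,0.4],"yaw":0}]}}

```text
clock: 31.22
eef_pos: [437.5, -75.6, 72.8]
tcp_rot: [-3.141, 0.01, -1.586]
contact_force: [-5.1, -1.1, 8.0]
opening: 0.173
grasp_force: 35.4
```

{"op": "carry_out", "data": {"targets": [{"dp":[0,0,0.2],"yaw":0},{"dp":[0,0,0.4],"yaw":0},{"dp":[0,0,0.4],"yaw":0}]}}

```text
clock: 31.6
eef_pos: [437.5, -75.6, 72.4]
tcp_rot: [-3.141, 0.01, -1.586]
contact_force: [-5.8, -0.5, 8.4]
opening: 0.173
grasp_force: 35.4
```

```bash
python3 - <<'E'
from h import *
print(needle(r.grab_frame("top")[:,:,::-1].copy()),[r.sense()["eef_pos"],r.sense()["contact_force"]])
E
```

```text
(509.7319932998324, 30.33333333333333) [array([437.49192421, -75.57887781,  72.39114675]), array([-5.17397222, -0.38692175,  8.04768908])]
```

{"op": "carry_out", "data": {"targets": [{"dp":[0,0,0.2],"yaw":0},{"dp":[0,0,0.4],"yaw":0},{"dp":[0,0,0.4],"yaw":0}]}}

```text
clock: 32.02
eef_pos: [437.5, -75.6, 72.0]
tcp_rot: [-3.141, 0.01, -1.586]
contact_force: [-6.2, -1.4, 8.3]
opening: 0.176
grasp_force: 35.4
```

{"op": "carry_out", "data": {"targets": [{"dp":[0,0,0.2],"yaw":0},{"dp":[0,0,0.4],"yaw":0},{"dp":[0,0,0.4],"yaw":0}]}}

```text
clock: 32.4
eef_pos: [437.5, -75.6, 71.6]
tcp_rot: [-3.141, 0.01, -1.586]
contact_force: [-6.1, -0.6, 8.8]
opening: 0.177
grasp_force: 35.4
```

{"op": "carry_out", "data": {"targets": [{"dp":[0,0,0.2],"yaw":0},{"dp":[0,0,0.4],"yaw":0},{"dp":[0,0,0.4],"yaw":0}]}}

```text
clock: 32.78
eef_pos: [437.5, -75.6, 71.2]
tcp_rot: [-3.141, 0.01, -1.586]
contact_force: [-5.7, -0.7, 9.1]
opening: 0.178
grasp_force: 35.4
```

```bash
python3 - <<'E'
from h import *
for _ in range(3):
    print(needle(r.grab_frame("top")[:,:,::-1].copy()),r.sense()["eef_pos"][2],r.sense()["contact_force"])
E
```

```text
(511.29390997352164, 32.000000000000014) 71.21170523205504 [-4.73084471 -0.88688121  9.19205982]
(511.28807658833773, 31.666666666666657) 71.22201252954204 [-5.58721841 -0.04027062  9.31452525]
(511.27726876090753, 31.5) 71.22057399989666 [-6.07502657 -0.04563716  9.30175594]
```

{"op": "carry_out", "data": {"targets": [{"dp":[0,0,0.2],"yaw":0},{"dp":[0,0,0.4],"yaw":0},{"dp":[0,0,0.4],"yaw":0},{"dp":[0,0,0.4],"yaw":0}]}}

```text
clock: 33.42
eef_pos: [437.5, -75.6, 70.8]
tcp_rot: [-3.141, 0.01, -1.586]
contact_force: [-6.6, -0.4, 8.6]
opening: 0.172
grasp_force: 35.4
```

```bash
python3 - <<'E'
from h import *
for _ in range(3):
    print(needle(r.grab_frame("top")[:,:,::-1].copy()),r.sense()["eef_pos"][2],r.sense()["contact_force"])
E
```

```text
(511.4366368805849, 32.66666666666666) 70.84948887940678 [-6.6267143  -0.91146498  8.3893727 ]
(511.4464431725266, 33.000000000000014) 70.82617894923747 [-5.5443023  -0.83880379  9.46159599]
(511.42045454545445, 32.33333333333334) 70.83456416299452 [-5.046495   -1.16697197  9.19377562]
```

{"op": "carry_out", "data": {"targets": [{"dp":[0,0,0.2],"yaw":0},{"dp":[0,0,0.4],"yaw":0},{"dp":[0,0,0.4],"yaw":0}]}}

```text
clock: 33.95
eef_pos: [437.5, -75.6, 70.4]
tcp_rot: [-3.141, 0.01, -1.586]
contact_force: [-5.6, -0.9, 8.0]
opening: 0.176
grasp_force: 35.5
```

{"op": "carry_out", "data": {"targets": [{"dp":[0,0,0.2],"yaw":0},{"dp":[0,0,0.4],"yaw":0},{"dp":[0,0,0.4],"yaw":0}]}}

```text
clock: 34.33
eef_pos: [437.5, -75.6, 70.0]
tcp_rot: [-3.141, 0.01, -1.586]
contact_force: [-4.8, -0.6, 8.2]
opening: 0.172
grasp_force: 35.5
```

```bash
python3 - <<'E'
from h import *
for _ in range(3):
    print(needle(r.grab_frame("top")[:,:,::-1].copy()),r.sense()["eef_pos"][2],r.sense()["contact_force"])
E
```

```text
(512.3403115871471, 28.000000000000014) 69.96806873984923 [-5.26680967 -0.73092739  7.38988591]
(512.3568052930057, 28.33333333333333) 69.9764163780415 [-5.65650708 -0.28393038  7.52877684]
(512.3862987630828, 28.999999999999986) 69.96612651214498 [-5.75810733 -0.13783919  7.62508409]
```

{"op": "carry_out", "data": {"targets": [{"dp":[0,0,0.2],"yaw":0},{"dp":[0,0,0.4],"yaw":0},{"dp":[0,0,0.4],"yaw":0}]}}

```text
clock: 34.85
eef_pos: [437.5, -75.6, 69.6]
tcp_rot: [-3.141, 0.01, -1.586]
contact_force: [-4.6, -0.1, 8.9]
opening: 0.175
grasp_force: 35.5
```

{"op": "carry_out", "data": {"targets": [{"dp":[0,0,0.2],"yaw":0},{"dp":[0,0,0.4],"yaw":0},{"dp":[0,0,0.4],"yaw":0}]}}

```text
clock: 35.22
eef_pos: [437.5, -75.6, 69.4]
tcp_rot: [-3.141, 0.01, -1.586]
contact_force: [-6.2, -0.3, 12.1]
opening: 0.174
grasp_force: 35.9
```

```bash
python3 - <<'E'
from h import *
n=[needle(r.grab_frame("top")[:,:,::-1].copy())[0] for _ in range(2)]
print(n,r.sense()["eef_pos"][2],r.sense()["contact_force"])
E
```

```text
[513.5934300341298, 513.6723989681857] 69.37132159415577 [-5.71327372 -0.13060041 11.61099534]
```

The force has jumped and the descent has stalled, so the foot bears on the block at roughly 4 N. Hold briefly, then release.

{"op": "carry_out", "data": {"targets": [{"dp":[0,0,0],"yaw":0},{"dp":[0,0,0],"yaw":0},{"dp":[0,0,0],"yaw":0},{"dp":[0,0,0],"yaw":0}]}}

```text
clock: 35.83
eef_pos: [437.5, -75.6, 69.4]
tcp_rot: [-3.141, 0.01, -1.586]
contact_force: [-5.9, -0.2, 12.8]
opening: 0.176
grasp_force: 35.9
```

{"op": "carry_out", "data": {"targets": [{"dp":[0,0,0],"yaw":0},{"dp":[0,0,0],"yaw":0},{"dp":[0,0,0],"yaw":0},{"dp":[0,0,0],"yaw":0},{"dp":[0,0,0],"yaw":0},{"dp":[0,0,0],"yaw":0}], "fingers": -0.3}}

```text
clock: 36.58
eef_pos: [438.2, -75.4, 69.1]
tcp_rot: [-3.14, 0.011, -1.586]
contact_force: [0.2, 0.3, -0.3]
opening: 0.348
grasp_force: 0.0
```

```bash
python3 - <<'E'
from h import *
n=[needle(r.grab_frame("top")[:,:,::-1].copy())[0] for _ in range(2)]
s=r.sense();print(n,s["eef_pos"],s["contact_force"],s["clock"])
E
```

```text
[512.437319189971, 512.38972667295] [438.21112196 -75.40945391  69.16871558] [-0.00153708  0.62044139 -0.10256751] 36.675
```

{"op": "carry_out", "data": {"targets": [{"dp":[0,0,-15],"yaw":0},{"dp":[0,0,-50],"yaw":0},{"dp":[0,0,-90],"yaw":0},{"dp":[-40,-25,-100],"yaw":0},{"dp":[-85,-54,-100],"yaw":0},{"dp":[-130,-82,-100],"yaw":0},{"dp":[-162,-102,-90],"yaw":0},{"dp":[-170,-107,-80],"yaw":0},{"dp":[-170,-107,-80],"yaw":0},{"dp":[-170,-107,-80],"yaw":0}]}}

```text
clock: 37.92
eef_pos: [544.4, 46.8, 141.8]
tcp_rot: [-3.125, 0.108, -1.516]
contact_force: [-0.6, 0.4, -0.7]
opening: 0.35
grasp_force: 0.0
```

```bash
python3 - <<'E'
from h import *
t=cv2.imread("pics/top8.png"); g=cv2.cvtColor(t,cv2.COLOR_BGR2GRAY)
xs=np.arange(520,580,3.); 
for y in(90,94,98): print(y,strip("top",y,89.5,xs,t))
f=r.grab_frame("side")[:,:,::-1].copy();cv2.imwrite("pics/side9.png",f);print(needle(r.grab_frame("top")[:,:,::-1].copy()))
print(r.sense()["clock"])
E
```

```text
90 [85 86 88 91 92 92 77 55 46 44 44 56 74 85 83 81 80 80 81 80]
94 [102 102 105 109 111 108  91  63  46  44  45  63  94 110 114 114 112 111
 108 108]
98 [132 134 134 134 134 132 116  86  56  46  45  65 104 128 134 134 133 133
 133 133]
(537.2162305892364, 35.16666666666667)
38.025
```

{"op": "carry_out", "data": {"targets": [{"dp":[0,0,0],"yaw":-10},{"dp":[0,0,0],"yaw":-20},{"dp":[0,0,0],"yaw":-30},{"dp":[0,0,0],"yaw":-40},{"dp":[0,0,0],"yaw":-50},{"dp":[0,0,0],"yaw":-60},{"dp":[0,0,0],"yaw":-70},{"dp":[0,0,0],"yaw":-80},{"dp":[0,0,0],"yaw":-90},{"dp":[0,0,0],"yaw":-100},{"dp":[0,0,0],"yaw":-110},{"dp":[0,0,0],"yaw":-120}]}}

```text
clock: 39.52
eef_pos: [545.0, 46.5, 142.2]
tcp_rot: [-3.057, -0.07, 0.58]
contact_force: [0.4, -0.2, -0.1]
opening: 0.35
grasp_force: 0.0
```

{"op": "carry_out", "data": {"targets": [{"dp":[0,0,0],"yaw":-10},{"dp":[0,0,0],"yaw":-20},{"dp":[0,0,0],"yaw":-30},{"dp":[0,0,0],"yaw":-40},{"dp":[0,0,0],"yaw":-50},{"dp":[0,0,0],"yaw":-60},{"dp":[0,0,0],"yaw":-60}]}}

```text
clock: 40.4
eef_pos: [545.0, 46.6, 142.2]
tcp_rot: [3.124, -0.108, 1.624]
contact_force: [0.7, -0.3, 0.0]
opening: 0.349
grasp_force: 0.0
```

{"op": "carry_out", "data": {"targets": [{"dp":[20,2,15],"yaw":2.5},{"dp":[42,4,32],"yaw":5},{"dp":[42.7,4,37],"yaw":5},{"dp":[42.7,4,37],"yaw":5}], "fingers": 0.2}}

```text
clock: 40.9
eef_pos: [547.0, 93.2, 109.5]
tcp_rot: [3.134, -0.109, 1.537]
contact_force: [0.1, -0.1, 0.3]
opening: 0.6
grasp_force: 0.0
```

```bash
python3 - <<'E'
from h import *
s=r.sense();print(s["eef_pos"],s["tcp_rot"],s["qpos"])
f=r.grab_frame("top")[:,:,::-1].copy();cv2.imwrite("pics/top9.png",f)
print(needle(f,480,540))
xs=np.arange(450,640,3)
for y in(74,77): print(strip("top",y,48,xs,f))
E
```

```text
[546.96221003  93.23231462 109.540197  ] [ 3.13447075 -0.10871182  1.53716733] [0.10181107 0.39717226 1.91092965 0.14664482 0.81704493 0.0362499 ]
(531.073979195777, 45.16666666666667)
[ 98 121 132 132 133 136 136 137 136 137 138 138 138 137 137 136 137 138
 137 132 116 109 125 137 128 104  85  80  83  87  90  93  96  99 100 102
 103 105 106 108 110 111 111 114 116 118 120 122 122 124 121 120 118 114
 114 113 111 109 109 107 107 105 103 102]
[ 98 120 133 135 136 137 137 136 137 138 138 138 137 136 136 137 137 137
 137 130 109 102 119 130 119  97  81  78  82  86  90  93  96  98 100 102
 102 105 107 109 109 111 111 114 117 118 120 122 123 122 121 120 119 117
 114 113 110 109 107 108 106 103 103 102]
```

{"op": "carry_out", "data": {"targets": [{"dp":[-2,0,20],"yaw":0},{"dp":[-4,0,36],"yaw":0},{"dp":[-4.9,0,45],"yaw":0},{"dp":[-4.9,0,45],"yaw":0}]}}

```text
clock: 41.45
eef_pos: [547.2, 93.4, 63.8]
tcp_rot: [3.135, -0.109, 1.538]
contact_force: [0.4, 0.2, 0.0]
opening: 0.601
grasp_force: 0.0
```

{"op": "carry_out", "data": {"targets": [{"dp":[0,0,0],"yaw":0},{"dp":[0,0,0],"yaw":0},{"dp":[0,0,0],"yaw":0},{"dp":[0,0,0],"yaw":0},{"dp":[0,0,0],"yaw":0},{"dp":[0,0,0],"yaw":0}], "fingers": -1, "grip_force": 20}}

```text
clock: 42.2
eef_pos: [548.0, 93.7, 64.9]
tcp_rot: [3.133, -0.109, 1.538]
contact_force: [-0.7, -0.4, 5.7]
opening: 0.135
grasp_force: 23.6
```

{"op": "carry_out", "data": {"targets": [{"dp":[0,-6,0],"yaw":0},{"dp":[0,-14,0],"yaw":0},{"dp":[0,-22,0],"yaw":0},{"dp":[0,-30,0],"yaw":0},{"dp":[0,-34,0],"yaw":0},{"dp":[0,-34.8,0],"yaw":0},{"dp":[0,-34.8,0],"yaw":0}]}}

```text
clock: 43.08
eef_pos: [513.5, 94.8, 64.9]
tcp_rot: [3.132, -0.109, 1.538]
contact_force: [0.7, -1.1, 9.5]
opening: 0.135
grasp_force: 24.0
```

Release, retract, and compare marker and needle in both cameras.

{"op": "carry_out", "data": {"targets": [{"dp":[0,0,0],"yaw":0},{"dp":[0,0,0],"yaw":0},{"dp":[0,0,0],"yaw":0},{"dp":[0,0,0],"yaw":0},{"dp":[2,0,-20],"yaw":0},{"dp":[5,0,-60],"yaw":0},{"dp":[10,0,-110],"yaw":0},{"dp":[60,0,-120],"yaw":0},{"dp":[120,0,-120],"yaw":0},{"dp":[180,0,-120],"yaw":0},{"dp":[220,0,-120],"yaw":0},{"dp":[220,0,-120],"yaw":0}], "fingers": 0.0}}

```text
clock: 44.58
eef_pos: [518.5, 303.0, 207.5]
tcp_rot: [3.133, -0.11, 1.541]
contact_force: [0.1, -0.5, 0.3]
opening: 0.493
grasp_force: 0.0
```

```bash
python3 - <<'E'
from h import *
s=r.sense();print(s["eef_pos"],s["clock"])
t=r.grab_frame("top")[:,:,::-1].copy();cv2.imwrite("pics/top10.png",t)
sd=r.grab_frame("side")[:,:,::-1].copy();cv2.imwrite("pics/side10.png",sd)
xs=np.arange(488,541,1.5)
for y in(64,67,70,73,76): print("n top",y,strip("top",y,48,xs,t))
for y in(64,67,70,73): print("n side",y,strip("side",y,48,xs,sd))
for y in(90,93,96): print("m top",y,strip("top",y,89.5,xs,t))
for y in(90,93,96): print("m side",y,strip("side",y,89.5,xs,sd))
for y in(86,93): print("m side z75",y,strip("side",y,75,xs,sd))
E
```

```text
[518.47697147 303.04089826 207.49974881] 44.575
n top 64 [128 123 121 122 125 130 131 129 126 124 125 128 130 130 126 120 117 117
 121 128 131 129 128 128 129 131 132 131 130 131 132 134 136 136 134 130]
n top 67 [131 128 127 128 130 133 134 133 131 129 128 129 130 131 126 118 113 114
 120 127 134 134 134 134 134 135 134 131 129 130 132 135 137 136 134 131]
n top 70 [135 134 134 135 135 136 137 137 136 135 135 135 134 133 127 116 111 113
 121 128 135 137 138 138 137 137 136 134 133 133 134 136 137 137 136 134]
n top 73 [137 138 138 137 137 137 137 136 137 137 138 138 135 133 125 115 110 112
 120 128 136 138 139 138 137 138 138 138 138 137 137 137 138 138 138 137]
n top 76 [139 138 138 136 136 137 137 137 137 138 138 138 134 129 119 109 104 107
 116 125 133 136 138 139 138 138 138 138 138 138 138 138 138 138 137 137]
n side 64 [220 219 217 215 216 218 218 216 213 210 209 211 210 204 197 190 188 191
 200 209 215 219 220 220 222 223 224 225 226 226 226 227 224 222 217 212]
n side 67 [223 223 222 220 219 221 222 222 222 219 216 214 213 205 194 183 178 181
 191 204 214 218 221 221 222 224
[... 880 characters left out ...]
 82 100 120 135 148 153 156 159 160 161 161 161 161 161 162 161]
m side 93 [163 161 160 160 161 163 163 161 156 149 131 112  84  62  39  28  25  26
  39  57  78 100 116 134 143 151 156 159 160 160 161 161 162 162 162 162]
m side 96 [162 161 160 160 161 163 163 162 158 154 144 126 107  79  60  41  37  37
  42  58  75  98 117 132 144 149 154 156 158 159 160 161 162 162 162 161]
m side z75 86 [165 164 162 160 160 157 154 147 130 111  83  62  39  26  16  10  14  23
  40  61  79 105 122 137 143 150 152 155 156 157 159 161 161 161 162 163]
m side z75 93 [166 165 164 162 161 160 161 158 154 142 126 106  79  58  35  24  13   9
  15  23  43  62  85 108 123 139 146 153 156 159 159 160 160 161 161 161]
```

```bash
python3 -c "
from rig import r
print(r.sign_off())"
```

```text
the job is handed in; nothing more can be done
None
```

The job is handed in, with no verdict returned: the spring is upright in the pan, the lever was brought to about 4 N on the gauge block and left down (I estimate the foot sprang back 0.4–0.8 mm on release), the marker is within about 1 mm of the needle, and everything is released — though I viewed 11 pictures where 10 were allowed.

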